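# Open a core box and rack its lid

## Robot

A 6-joint arm with a two-finger parallel gripper is mounted at the origin on the work surface. World frame = base frame: x ahead of the robot, y to its left, z up, the work surface at z = 0. Lengths are in mm, angles in rad, forces in N, time in s.
With the tool pointing down it reaches from about 325 to 900 mm from the base axis. Payload 3.5 kg.
Tool frame: the origin (TCP) lies midway between the tips of the shut fingers; the grasp point (between the pads) lies 19 mm behind it; z points along the fingers, y is the line along which they close (so a half turn about z gives the same grasp; the last joint's range is limited). The gripper opens to 85 mm and grips with 20 to 120 N. Pads are 22 mm wide; open, the fingers measure 114 mm over their backs; the gripper's body (76 mm by 85 mm) begins 54 mm behind the grasp point. The pads swing forward as they close: fully open they stand 13 mm farther back than shut.
Start: joints at [1.202, 0.276, -0.026, 1.268, 0, 1.467], TCP at [164.182, 603.047, 206.113] pointing down, gripper open.
Joint ranges: [-3.12, 3.12], [-0.85, 1.88], [-1.08, 1.24], [-1.95, 2.15], [-1.57, 1.53], [-3.14, 3.14]. Speed limits (rad/s): [2.57, 2.57, 3.14, 3.14, 3.14, 3.14].

## Interface

Orientations are given as a unit quaternion [x, y, z, w].
In Python, from bench import env gives the robot as it stands. The module is installed in compiled form; this text tells all that it offers.
- The arm moves only by the tool servo_tool, never from a script. Its argument "steps" is a list of rows, each an object of numbers: "dx", "dy", "dz": the shift along the tool's x, y, z in cm; "roll": the turn about the tool's z in rad. In form: [{"dx": .., "dy": .., "dz": .., "roll": ..}, ...]. A call has 1 to 12 rows; each row is the pose to reach, as a shift and turn from the pose commanded when the call began, along the tool's axes at that moment; what a row does not reach only later rows make up. A row lasts 1/10 s, in which the tool goes at most 50 mm and 8.59 degrees, less where a joint would pass 70% of its speed; a pose out of reach is approached as far as the arm can. A call with a gripper value outside its range is refused whole. "hand" is the finger opening in cm, from 0 to 8.54, set as the call begins (left out, the last holds). The fingers move at their own pace and stop on an object; "grip_force" is the grip in N (left out, the last holds). Time passes only in rows, so rows that repeat a pose let the fingers close. It gives the time, the measured TCP pose, the force, the opening and the grip force at its end, in the units of the state.
- env.get_state(): the state, without advancing time (a new reading comes with each control period).
- env.read_camera(name): name is "scene" or "top" or "wrist"; returns (picture, depth): 480x640x3 uint8, red, green, blue; 480x640 float32, mm along the optical axis (not along the pixel's ray), 0 where there is no reading.
- env.calibration(name): a dict with "fx", "fy", "cx", "cy" (pixels), "pose" (4x4, takes a point from camera to world coordinates); the wrist camera has in their place "tool_from_camera" (4x4, takes a point from camera to tool coordinates, whose origin is the TCP and whose axes are the flange's). Camera axes: x right, y up, looking along -z (the intrinsics and any distortion apply to the point x, -y, -z); pixel columns grow to the right and rows downward; lengths in mm; the calibration is good to about 2 mm. A picture is of the moment at which its call begins: read the wrist's pose just before it. calibration takes no time and is no camera call.
- env.finish_job(): hands the job in; it is judged then, once.
The state is a dict: "t": time; "joints": joint angles; "joint_velocities": joint speeds; "joint_efforts": joint torques, N m; "position": TCP position; "tool_rot": TCP orientation; "wrist_force": force on the tool from outside, world axes, zero at the start; "ft_torque": the same for the moment, N m; "gripper_width": finger opening in mm; "finger_force": force on a finger pad.
Only numpy, scipy, OpenCV 4.12 (cv2) and the standard library are available. Lean on these libraries where they do the work, as an engineer would, in place of code of your own. Each camera call takes 0.05 s, during which the arm holds its last target. There are 200 camera calls.

## Task

Open the small pine core box for logging: take off its flush plywood lid (the hand notch in the front is there to get a finger under its edge) and stand it on a long edge in the free front slot of the lid rack, in front of the spare lid, lowering it until it stands on the rack's base before you let go. Leave the core in the box and the other loose things on the bench as they lie.

Things in the scene. Friction and masses are not known exactly. Their poses are not given: they have to be found in the camera images.
- core_box: Pine core box, fixed, 188 mm (x) by 260 mm (y) by 60 mm high. Origin: centre of its underside, on the bench; front (towards the robot) is -x. Boards 14 mm thick, standing 9 mm above the ledges on which the lid rests: a rebate 160 by 232 mm. Between the ledges lie two rows of half core, their tops 30 mm above the bench.
- notch (a point): Middle of the hand notch at the box's front, 78 mm in front of its origin and 51 mm up: the lower front edge of the seated lid. The notch is 90 mm wide, cut through front board and front ledge (x = -94 to -56 mm) down to 15 mm above the bench, so a tilted finger can get under the lid's edge from outside.
- far_ledge (a point): Middle of the box's far ledge, 68 mm behind its origin, 51 mm above the bench. The ledge is 24 mm wide (x = 56 to 80 mm) with the 9 mm high lip of the far board behind it; the front ledge is its mirror image.
- lid: Loose flat plywood lid with a blank paper label, 156 (x) by 228 (y) by 9 mm thick, about 0.24 kg. Starts seated in the rebate, 2 mm play all round, top flush with the boards; only its weight holds it. Raised at the front it pivots on the far ledge and, past upright, leans back on the box stack, its top edge free to be pinched. Origin: centre of its underside; z normal to the board.
- lid_center (a point): Centre of the lid board (mid-thickness).
- stack_edge (a point): Middle of the front top edge of the fixed stack of two closed pine core boxes (188 by 260 mm, 152 mm high) that stands right behind the core box, parallel to it; its front face is 4 to 14 mm behind the core box's back. The tipped lid leans on this edge.
- lid_rack: Wooden lid rack, fixed: base 150 mm (x) by 260 mm (y) by 20 mm high; dowels 10 mm thick at y = +-85 mm, up to 93 mm above the bench, form two slots along y, 26 mm clear: front slot at x = -36 mm (free), rear slot at x = +36 mm, holding a fixed spare lid up to 176 mm above the bench. Origin: centre of its underside; front is -x.
- free_slot (a point): Middle of the floor of the rack's free front slot, 20 mm above the bench (x = -36 mm in the rack).
- core_a: Half core of dark slate in the far row of the box, 47 mm wide, 24 mm high, 220 mm long, loose, under the lid. Origin: centre of its underside.
- core_b: Half core in the front row at the +y end of the box, 85 mm long, loose, under the lid; the row is empty in the middle, behind the notch.
- core_c: Half core in the front row at the -y end of the box, 85 mm long, loose, under the lid.
- loupe: Folding steel hand lens, 64 mm long, 16 mm high, lying on the bench. Bystander.
- acid_bottle: Small white dropper bottle with red cap, 40 mm across, 85 mm high. Bystander.
- marker_block: Wooden marker block with a yellow face, 48 x 45 x 20 mm, on the bench. Bystander.
- marker_block2: Wooden marker block with a red face, 48 x 45 x 20 mm, on the bench. Bystander.
- scribe: Blue scribing pen, 142 mm long, lying on the clipboard. Bystander.
- rock_hammer: Hammer with a blue handle, 280 mm long, lying on the bench. Bystander.

How it is judged:
By the outcome, as a careful person would: the job done as asked, in the order asked, and still so for the second after the job is handed in, with the robot touching nothing.
It also fails if it takes over 67 s, if anything falls off the work surface, if the arm or the gripper's body presses on something with over 40 N, if the wrist force passes 120 N, or if a joint passes its speed limit or range.

## Working session

There is one attempt and no reset: what is moved stays moved. The work goes in short steps, Python scripts to look and compute and a tool call to move; the robot and the scene stay as the last step left them, time stands still between calls to the robot, and variables do not carry over. Pictures are saved under pics/ and viewed, at most 10 in all, crops included, and the job is handed in when it is done.

Besides the shell and the picture viewer there is one more tool, called after ">>>" in YAML: its name, and indented under it one key for each argument. servo_tool: Moves the arm, as the interface text tells. Its arguments: {"type":"object","properties":{"steps":{"type":"array"},"hand":{"type":"number"},"grip_force":{"type":"number"}},"required":["steps"]}

```bash
mkdir -p pics; cat > h.py <<'E'
import numpy as np, cv2
from bench import env
def save(n,f):
    p,d=env.read_camera(n); cv2.imwrite(f'pics/{f}.png',p[:,:,::-1]); np.save(f'{f}.npy',d); return p,d
def pts(n,d,uv,pose=None):
    c=env.calibration(n); P=c['pose'] if pose is None else pose
    uv=np.atleast_2d(uv).astype(int); z=d[uv[:,1],uv[:,0]]
    X=np.c_[(uv[:,0]-c['cx'])/c['fx']*z,-(uv[:,1]-c['cy'])/c['fy']*z,-z,np.ones(len(uv))]
    return (X@P.T)[:,:3]
E
python3 - <<'E'
from h import *
s=env.get_state(); print(s)
for n in('top','scene'):
    save(n,n+'0'); print(env.calibration(n))
print(env.calibration('wrist'))
E
```

```text
{'t': 0.0, 'joints': array([ 1.20159631e+00,  2.77121146e-01, -2.78662218e-02,  1.26799765e+00,
       -1.18491269e-05,  1.46741420e+00]), 'joint_velocities': array([-0.00198875, -0.00013053, -0.0009543 ,  0.00085379,  0.00116208,
       -0.00090384]), 'joint_efforts': array([ 4.37132076e-04, -4.45512271e+01,  2.95201564e+01,  1.62478723e-02,
       -1.35681266e-04, -1.36972938e-05]), 'position': array([163.89035929, 602.27614701, 204.97402006]), 'tool_rot': array([ 1.32517905e-01,  9.91180007e-01, -1.06532458e-03, -2.50424772e-04]), 'wrist_force': array([ 0.53075083, -0.17681193, -0.12100406]), 'ft_torque': array([0.01014058, 0.01303586, 0.03027062]), 'finger_force': 0.0, 'gripper_width': 85.25922181678918}
{'fx': 585.9931261416414, 'fy': 585.9931261416414, 'cx': 317.53615065903523, 'cy': 243.33612958505628, 'pose': array([[ 1.72405587e-02,  9.87472993e-01, -1.56843397e-01,
         2.31624209e+02],
       [-9.99796825e-01,  1.86647107e-02,  7.61168098e-03,
        -2.39476993e+01],
       [ 1.04437660e-02,  1.56680301e-01,  9.87594153e-01,
         1.80856547e+03],
       [ 0.00000
[... 283 characters left out ...]
352e-01, -5.56307366e-01,  5.19011152e-01,
         8.64453900e+02],
       [ 1.48326587e-03,  6.83095181e-01,  7.30327853e-01,
         1.33723805e+03],
       [ 0.00000000e+00,  0.00000000e+00,  0.00000000e+00,
         1.00000000e+00]])}
{'fx': 387.649430188357, 'fy': 387.649430188357, 'cx': 315.483651877779, 'cy': 234.6051523912194, 'tool_from_camera': array([[-3.62153161e-04,  9.46306659e-01,  3.23270128e-01,
         8.37777220e+01],
       [ 9.99999818e-01,  4.98977041e-04, -3.40372317e-04,
         4.61541066e-01],
       [-4.83400963e-04,  3.23269946e-01, -9.46306667e-01,
        -1.67039211e+02],
       [ 0.00000000e+00,  0.00000000e+00,  0.00000000e+00,
         1.00000000e+00]])}
```

View pics/top0.png

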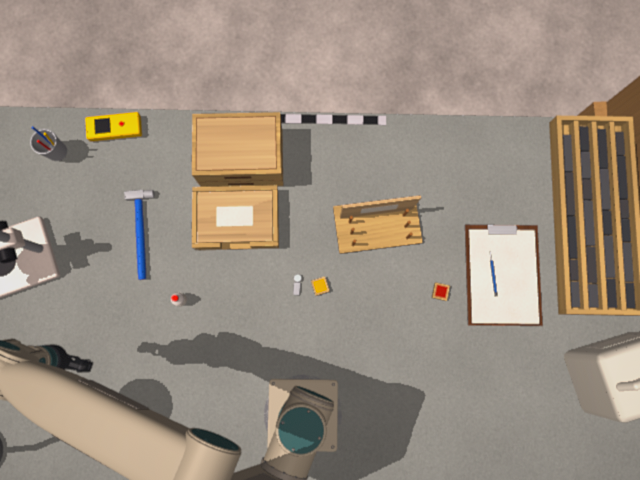

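View pics/scene0.png

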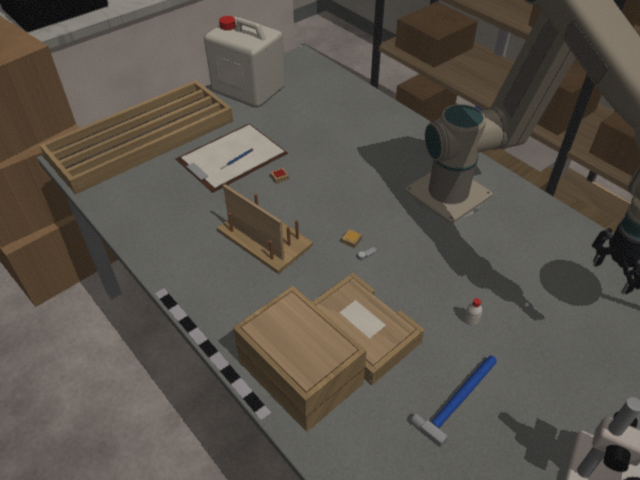

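The top view shows the core box around px (235,217), the stack behind it at (237,148), and the rack at (378,225), turned slightly. The spare lid stands in the rack's rear slot. The hammer, bottle, loupe and blocks are around them. Next I measure.

```bash
cat > m.py <<'E'
from h import *
d=np.load('top0.npy'); 
V,U=np.mgrid[0:480,0:640]; uv=np.c_[U.ravel(),V.ravel()]
P=pts('top',d,uv)
u,v=uv.T
def rect(u0,u1,v0,v1,z0,z1,tag):
    m=(u>u0)&(u<u1)&(v>v0)&(v<v1)&(P[:,2]>z0)&(P[:,2]<z1)
    Q=P[m]; r=cv2.minAreaRect(Q[:,:2].astype(np.float32)); 
    print(tag,m.sum(),np.round(r[0],1),np.round(r[1],1),round(r[2],2),'z',np.percentile(Q[:,2],[5,50,95]).round(1),'mean',Q.mean(0).round(1)); return Q
m=(P[:,2]<10)&(P[:,2]>-10)&(u>150)&(u<440)&(v>120)&(v<320); print('bench z',np.median(P[m,2]),(P[m,2]).std())
rect(185,286,182,255,52,70,'box')
rect(185,290,105,190,140,165,'stack')
rect(325,430,190,260,13,27,'rackbase')
rect(325,430,185,260,160,185,'spare')
rect(325,430,190,260,80,105,'dowels')
rect(287,306,270,298,8,25,'loupe'); rect(310,332,274,298,12,30,'block1'); rect(430,455,280,302,12,30,'block2')
rect(165,190,285,310,30,95,'bottle');rect(120,156,185,285,8,60,'hammer')
p,_=cv2.imread('pics/top0.png'),0
# label
hsv=cv2.cvtColor(p,cv2.COLOR_BGR2HSV).reshape(-1,3)
m=(hsv[:,1]<40)&(hsv[:,2]>180)&(u>205)&(u<265)&(v>195)&(v<235); print('label',P[m].mean(0))
# dowel tops
m=(u>325)&(u<430)&(v>185)&(v<260)&(P[:,2]>75)&(P[:,2]<105)
im=m.reshape(480,640).astype(np.uint8); n,l,st,c=cv2.connectedComponentsWithStats(im)
for i in range(1,n):
    if st[i,4]>3: print('dow',c[i].round(1),st[i,4],P[l.ravel()==i].mean(0).round(1))
E
python3 m.py
```

```text
bench z -0.8988724282198746 4.218480375652952
box 4644 [595.6 217.5] [201.3 260.2] 2.34 z [53.3 59.  66.1] mean [591.6 218.   59.2]
stack 5483 [788.2 208.8] [192.2 260.5] 2.72 z [144.4 151.3 157.8] mean [786.4 208.3 151.3]
rackbase 2474 [ 578.1 -214.6] [152.3 306.7] 8.28 z [14.1 19.4 25.3] mean [ 560.3 -220.6   19.5]
spare 315 [ 615.8 -216.7] [ 11.3 227. ] 8.06 z [163.9 173.9 180.9] mean [ 614.7 -216.1  173.3]
dowels 189 [ 568.3 -224.2] [ 92.9 225.8] 8.73 z [ 82.6  91.7 102.8] mean [ 594.3 -220.8   92. ]
loupe 93 [389.3  31.7] [56.9 60.6] 54.19 z [ 8.4 13.8 20. ] mean [391.   25.1  13.6]
block1 211 [384.9 -46.3] [48.2 44.7] 19.23 z [13.9 20.1 26.8] mean [384.8 -45.9  20.1]
block2 226 [ 374.8 -416.2] [46.9 48.3] 78.17 z [14.2 19.  26.3] mean [ 374.3 -416.7   19.3]
bottle 158 [336.8 378.7] [38.8 37.1] 24.29 z [34.3 57.5 88.3] mean [334.7 375.   60.5]
hammer 968 [537.1 520.9] [303.  107.2] 3.46 z [10.8 21.7 30.2] mean [555.9 513.9  21.2]
label [587.4399506  217.21174291  67.5690723 ]
dow [378.4 209.2] 143 [ 611.4 -218.1   91. ]
dow [406.6 210.5] 13 [ 610.2 -303.4   85.9]
dow [351.  217.5] 12 [ 584.7 -136.    90.1]
dow [408.5 222.3] 12 [ 573.5 -308.3   89. ]
dow [352.4 229.5] 11 [ 548.1 -140.2   91.5]
dow [410.4 233.8] 12 [ 539.1 -314.    87.9]
dow [353.9 241. ] 11 [ 513.7 -145.2   89.8]
```

```bash
cat >> h.py <<'E'
from scipy.spatial.transform import Rotation as R
def go(x,y,z,yaw):
    "tool-frame cm shift from measured pose to world target (mm), yaw = world angle of tool x in deg"
    s=env.get_state(); r=R.from_quat(s['tool_rot']); M=r.as_matrix()
    d=M.T@(np.array([x,y,z])-s['position'])/10
    yn=np.degrees(np.arctan2(M[1,0],M[0,0])); dr=-((yaw-yn+180)%360-180)
    print('dx %.2f dy %.2f dz %.2f roll %.3f'%(*d,np.radians(dr)),'pos',s['position'].round(1),'yaw',yn.round(2),'t',s['t'],'F',s['wrist_force'].round(1),'w',round(s['gripper_width'],1),'q',s['joints'].round(2))
def wpose():
    s=env.get_state(); T=np.eye(4); T[:3,:3]=R.from_quat(s['tool_rot']).as_matrix(); T[:3,3]=s['position']
    return T@env.calibration('wrist')['tool_from_camera']
E
python3 -c "
from h import *
go(450,212,200,182.4)"
```

```text
dx -37.86 dy -30.15 dz 0.56 roll -0.308 pos [163.9 602.3 205. ] yaw 164.77 t 0.1 F [-0.7  0.8 -0.1] w 85.4 q [ 1.2   0.28 -0.03  1.27 -0.    1.47]
```

>>> servo_tool:
  steps:
    - {"dx": -37.9, "dy": -30.1, "dz": 0.5, "roll": -0.308}
    - {"dx": -37.9, "dy": -30.1, "dz": 0.5, "roll": -0.308}
    - {"dx": -37.9, "dy": -30.1, "dz": 0.5, "roll": -0.308}
    - {"dx": -37.9, "dy": -30.1, "dz": 0.5, "roll": -0.308}
    - {"dx": -37.9, "dy": -30.1, "dz": 0.5, "roll": -0.308}
    - {"dx": -37.9, "dy": -30.1, "dz": 0.5, "roll": -0.308}
    - {"dx": -37.9, "dy": -30.1, "dz": 0.5, "roll": -0.308}
    - {"dx": -37.9, "dy": -30.1, "dz": 0.5, "roll": -0.308}
    - {"dx": -37.9, "dy": -30.1, "dz": 0.5, "roll": -0.308}
    - {"dx": -37.9, "dy": -30.1, "dz": 0.5, "roll": -0.308}
    - {"dx": -37.9, "dy": -30.1, "dz": 0.5, "roll": -0.308}
    - {"dx": -37.9, "dy": -30.1, "dz": 0.5, "roll": -0.308}
  hand: 0

```text
t: 1.3
position: [450.7, 212.4, 200.6]
tool_rot: [-0.02, 1.0, 0.0, -0.001]
wrist_force: [-0.7, 0.3, 0.4]
gripper_width: 0.2
finger_force: 0.0
```

```bash
python3 - <<'E'
from h import *
T=wpose(); np.save('Tw1.npy',T); p,d=save('wrist','w1')
V,U=np.mgrid[0:480,0:640]; uv=np.c_[U.ravel(),V.ravel()]; P=pts('wrist',d,uv,T); np.save('Pw1.npy',P)
for r in range(40,480,40): print(r,[tuple(P[r*640+c].round(0).astype(int)) for c in (100,200,315,430,540)])
E
```

```text
40 [(np.int64(324), np.int64(23), np.int64(-1)), (np.int64(320), np.int64(109), np.int64(-1)), (np.int64(316), np.int64(207), np.int64(-1)), (np.int64(313), np.int64(306), np.int64(0)), (np.int64(317), np.int64(375), np.int64(48))]
80 [(np.int64(356), np.int64(23), np.int64(8)), (np.int64(352), np.int64(107), np.int64(-1)), (np.int64(348), np.int64(209), np.int64(-1)), (np.int64(344), np.int64(310), np.int64(1)), (np.int64(345), np.int64(375), np.int64(61))]
120 [(np.int64(389), np.int64(19), np.int64(8)), (np.int64(386), np.int64(105), np.int64(0)), (np.int64(382), np.int64(210), np.int64(-3)), (np.int64(378), np.int64(314), np.int64(0)), (np.int64(374), np.int64(415), np.int64(-1))]
160 [(np.int64(426), np.int64(9), np.int64(-1)), (np.int64(423), np.int64(103), np.int64(0)), (np.int64(418), np.int64(211), np.int64(-1)), (np.int64(414), np.int64(320), np.int64(-1)), (np.int64(410), np.int64(423), np.int64(-1))]
200 [(np.int64(465), np.int64(3), np.int64(-1)), (np.int64(462), np.int64(101), np.int64(-1)), (np.int64(457), np.int64(213), np.int64(1)), (np.int64(453), np.int64(325), np.
[... 770 characters left out ...]
nt64(651), np.int64(-22), np.int64(0)), (np.int64(601), np.int64(110), np.int64(59)), (np.int64(446), np.int64(213), np.int64(262)), (np.int64(593), np.int64(327), np.int64(59)), (np.int64(633), np.int64(475), np.int64(-2))]
400 [(np.int64(707), np.int64(-30), np.int64(-1)), (np.int64(440), np.int64(183), np.int64(288)), (np.int64(644), np.int64(220), np.int64(59)), (np.int64(437), np.int64(241), np.int64(288)), (np.int64(687), np.int64(486), np.int64(-1))]
440 [(np.int64(440), np.int64(165), np.int64(301)), (np.int64(458), np.int64(181), np.int64(283)), (np.int64(693), np.int64(222), np.int64(60)), (np.int64(457), np.int64(246), np.int64(282)), (np.int64(436), np.int64(262), np.int64(301))]
```

View pics/w1.png

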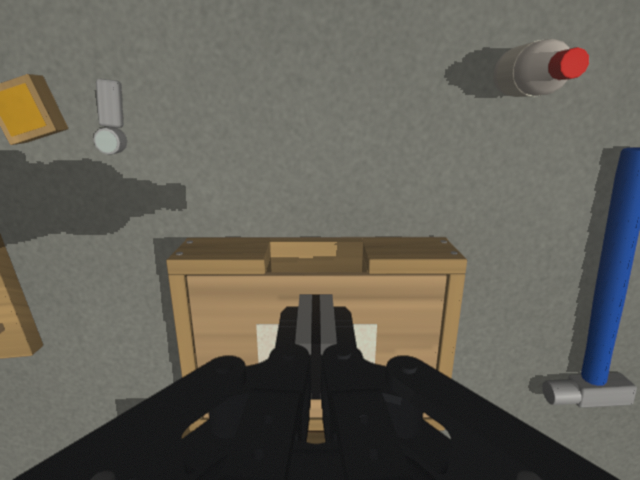

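The wrist view shows the box front upside down. The notch spans px (267–365, 240–273), the lid's front edge is at about row 273, and the board's front top corners are at (168,258) and (466,258). I cast these rays onto their known heights.

```bash
cat >> h.py <<'E'
def ray(n,uv,z,pose=None):
    c=env.calibration(n); T=c['pose'] if pose is None else pose; uv=np.atleast_2d(uv).astype(float)
    D=np.c_[(uv[:,0]-c['cx'])/c['fx'],-(uv[:,1]-c['cy'])/c['fy'],-np.ones(len(uv))]@T[:3,:3].T
    return T[:3,3]+D*((z-T[2,3])/D[:,2])[:,None]
E
python3 - <<'E'
from h import *
T=np.load('Tw1.npy'); img=cv2.imread('pics/w1.png')
c=[(168,258),(466,258),(267,259),(366,259),(267,273),(366,273),(187,275),(445,275)]
print(ray('wrist',c,60,T).round(1))
# top-view edges of lid/box
g=cv2.cvtColor(img,cv2.COLOR_BGR2GRAY).astype(int)
for u in (200,240,290,340,390,430): print(u,list(zip(range(234,284,2),g[234:284:2,u])))
P=np.load('Pw1.npy').reshape(480,640,3)
d=np.load('w1.npy'); 
for u in (200,290,315,340,430): print(u,[(v,*P[v,u].round(0)) for v in range(236,286,4)])
E
```

```text
[[498.1  88.6  60. ]
 [488.  343.5  60. ]
 [495.6 173.3  60. ]
 [492.3 258.   60. ]
 [508.8 173.3  60. ]
 [505.4 259.1  60. ]
 [513.4 103.8  60. ]
 [504.6 327.9  60. ]]
200 [(234, np.int64(117)), (236, np.int64(111)), (238, np.int64(74)), (240, np.int64(76)), (242, np.int64(75)), (244, np.int64(71)), (246, np.int64(68)), (248, np.int64(69)), (250, np.int64(73)), (252, np.int64(71)), (254, np.int64(70)), (256, np.int64(76)), (258, np.int64(76)), (260, np.int64(122)), (262, np.int64(132)), (264, np.int64(130)), (266, np.int64(130)), (268, np.int64(127)), (270, np.int64(126)), (272, np.int64(129)), (274, np.int64(94)), (276, np.int64(127)), (278, np.int64(144)), (280, np.int64(145)), (282, np.int64(142))]
240 [(234, np.int64(116)), (236, np.int64(94)), (238, np.int64(74)), (240, np.int64(76)), (242, np.int64(73)), (244, np.int64(71)), (246, np.int64(72)), (248, np.int64(72)), (250, np.int64(73)), (252, np.int64(71)), (254, np.int64(73)), (256, np.int64(77)), (258, np.int64(76)), (260, np.int64(122)), (262, np.int64(134)), (264, np.int64(133)), (266, np.int64(132)), (268, np.int64(128)),
[... 5734 characters left out ...]
11.0)), (244, np.float64(490.0), np.float64(324.0), np.float64(21.0)), (248, np.float64(490.0), np.float64(321.0), np.float64(32.0)), (252, np.float64(490.0), np.float64(318.0), np.float64(42.0)), (256, np.float64(491.0), np.float64(315.0), np.float64(51.0)), (260, np.float64(492.0), np.float64(313.0), np.float64(59.0)), (264, np.float64(496.0), np.float64(314.0), np.float64(58.0)), (268, np.float64(498.0), np.float64(314.0), np.float64(60.0)), (272, np.float64(503.0), np.float64(315.0), np.float64(58.0)), (276, np.float64(506.0), np.float64(315.0), np.float64(60.0)), (280, np.float64(510.0), np.float64(315.0), np.float64(60.0)), (284, np.float64(514.0), np.float64(316.0), np.float64(59.0))]
```

```bash
cat >> h.py <<'E'
BO=np.array([588.6,219.7]); BY=2.45
def b2w(x,y,o=BO,a=BY):
    a=np.radians(a); return o+np.array([x*np.cos(a)-y*np.sin(a),x*np.sin(a)+y*np.cos(a)])
def w2b(p,o=BO,a=BY):
    a=np.radians(a); d=np.array(p)[:2]-o; return np.array([d[0]*np.cos(a)+d[1]*np.sin(a),-d[0]*np.sin(a)+d[1]*np.cos(a)])
def gob(x,y,z,yaw):
    print('box',w2b(env.get_state()['position']).round(1)); go(*b2w(x,y),z,BY+yaw)
E
python3 -c "
from h import *
gob(-108,0,40,180)"
```

```text
box [-138.6   -0.7]
dx -3.08 dy 0.07 dz 16.06 roll -0.001 pos [450.2 213.1 200.7] yaw -177.61 t 1.35 F [ 0.3  0.4 -0.5] w -0.3 q [ 0.31  0.06 -0.3   1.22  0.    0.27]
```

>>> servo_tool:
  steps:
    - {"dx": -3.1, "dy": 0.1, "dz": 5}
    - {"dx": -3.1, "dy": 0.1, "dz": 9}
    - {"dx": -3.1, "dy": 0.1, "dz": 13}
    - {"dx": -3.1, "dy": 0.1, "dz": 16}
    - {"dx": -3.1, "dy": 0.1, "dz": 16}

```text
invalid input
```

>>> servo_tool:
  steps:
    - {"dx": -0.5}
    - {"dx": -1.0}
    - {"dx": -1.3}
    - {"dx": -1.6}
    - {"dx": -1.8}

```text
invalid input
```

>>> servo_tool:
  steps:
    - {"dx": -3.1, "dy": 0.1, "dz": 5, "roll": 0}
    - {"dx": -3.1, "dy": 0.1, "dz": 9, "roll": 0}
    - {"dx": -3.1, "dy": 0.1, "dz": 13, "roll": 0}
    - {"dx": -3.1, "dy": 0.1, "dz": 16, "roll": 0}
    - {"dx": -3.1, "dy": 0.1, "dz": 16, "roll": 0}

```text
t: 1.85
position: [475.8, 215.2, 36.5]
tool_rot: [-0.022, 1.0, -0.001, -0.005]
wrist_force: [-1.3, -0.1, -0.1]
gripper_width: 0.3
finger_force: 0.0
```

>>> servo_tool:
  steps:
    - {"dx": -0.5, "dy": 0, "dz": 0, "roll": 0}
    - {"dx": -1.0, "dy": 0, "dz": 0, "roll": 0}
    - {"dx": -1.3, "dy": 0, "dz": 0, "roll": 0}
    - {"dx": -1.6, "dy": 0, "dz": 0, "roll": 0}
    - {"dx": -1.8, "dy": 0, "dz": 0, "roll": 0}

```text
t: 2.35
position: [501.1, 216.4, 42.3]
tool_rot: [-0.021, 1.0, 0.0, 0.001]
wrist_force: [-0.2, -0.3, 0.4]
gripper_width: -0.0
finger_force: 0.0
```

>>> servo_tool:
  steps:
    - {"dx": 0, "dy": 0, "dz": 0, "roll": 0}
    - {"dx": -0.1, "dy": 0, "dz": 0, "roll": 0}
    - {"dx": -0.2, "dy": 0, "dz": 0, "roll": 0}
    - {"dx": -0.3, "dy": 0, "dz": 0, "roll": 0}
    - {"dx": -0.3, "dy": 0, "dz": 0, "roll": 0}

```text
t: 2.85
position: [502.7, 216.2, 41.0]
tool_rot: [-0.021, 1.0, -0.0, -0.0]
wrist_force: [0.2, -0.4, -0.3]
gripper_width: -0.0
finger_force: 0.0
```

>>> servo_tool:
  steps:
    - {"dx": -0.1, "dy": 0, "dz": 0, "roll": 0}
    - {"dx": -0.2, "dy": 0, "dz": 0, "roll": 0}
    - {"dx": -0.3, "dy": 0, "dz": 0, "roll": 0}
    - {"dx": -0.3, "dy": 0, "dz": 0, "roll": 0}

```text
t: 3.25
position: [505.9, 216.4, 41.1]
tool_rot: [-0.021, 1.0, 0.0, 0.0]
wrist_force: [0.8, 0.6, -0.8]
gripper_width: 0.2
finger_force: 0.0
```

>>> servo_tool:
  steps:
    - {"dx": -0.1, "dy": 0, "dz": 0, "roll": 0}
    - {"dx": -0.2, "dy": 0, "dz": 0, "roll": 0}
    - {"dx": -0.3, "dy": 0, "dz": 0, "roll": 0}
    - {"dx": -0.3, "dy": 0, "dz": 0, "roll": 0}

```text
t: 3.65
position: [508.9, 216.5, 41.1]
tool_rot: [-0.021, 1.0, 0.0, 0.0]
wrist_force: [0.5, -0.2, -0.7]
gripper_width: 0.2
finger_force: 0.0
```

```bash
python3 - <<'E'
from h import *
T=wpose(); p,d=save('wrist','w2'); cv2.imwrite('pics/w2c.png',cv2.resize(p[150:420,150:490,::-1],None,fx=2,fy=2))
V,U=np.mgrid[0:480,0:640]; P=pts('wrist',d,np.c_[U.ravel(),V.ravel()],T).reshape(480,640,3)
for u in (220,260,310,320,370,410): print(u,[(v,*P[v,u].round(0).astype(int).tolist()) for v in range(170,400,16)])
E
```

```text
220 [(170, 462, 164, -1), (186, 471, 164, 0), (202, 480, 163, -1), (218, 489, 163, -1), (234, 497, 164, 5), (250, 497, 169, 29), (266, 502, 171, 35), (282, 510, 171, 37), (298, 516, 171, 41), (314, 514, 176, 60), (330, 523, 175, 59), (346, 531, 175, 59), (362, 497, 189, 115), (378, 497, 191, 121), (394, 425, 214, 208)]
260 [(170, 461, 185, -1), (186, 470, 185, 0), (202, 479, 185, -1), (218, 488, 185, -1), (234, 496, 186, 4), (250, 501, 187, 14), (266, 512, 187, 12), (282, 520, 187, 14), (298, 530, 187, 14), (314, 514, 193, 60), (330, 522, 193, 58), (346, 530, 193, 59), (362, 502, 200, 107), (378, 502, 201, 115), (394, 492, 203, 132)]
310 [(170, 460, 212, -1), (186, 469, 213, 0), (202, 478, 213, 0), (218, 487, 213, -1), (234, 494, 214, 5), (250, 500, 214, 14), (266, 510, 214, 14), (282, 520, 215, 14), (298, 498, 215, 73), (314, 497, 215, 86), (330, 497, 215, 96), (346, 498, 215, 103), (362, 502, 215, 107), (378, 505, 215, 111), (394, 511, 216, 111)]
320 [(170, 460, 218, 0), (186, 468, 218, 0), (202, 478, 218, -1), (218, 487, 219, 0), (234, 494, 219, 6), (250, 500, 219, 15), (266, 510, 220, 13), (282, 519, 220, 15), (298, 498, 218, 72), (314, 498, 218, 85), (330, 497, 218, 96), (346, 499, 218, 103), (362, 504, 218, 104), (378, 511, 219, 103), (394, 518, 219, 102)]
370 [(170, 459, 245, -1), (186, 467, 245, 0), (202, 476, 246, 0), (218, 486, 247, -1), (234, 493, 247, 6), (250, 499, 246, 14), (266, 508, 247, 15), (282, 518, 248, 14), (298, 528, 249, 14), (314, 512, 241, 60), (330, 520, 242, 59), (346, 528, 242, 60), (362, 501, 234, 107), (378, 496, 231, 121), (394, 491, 229, 133)]
410 [(170, 458, 266, 0), (186, 466, 267, 0), (202, 475, 268, 1), (218, 485, 269, -1), (234, 492, 268, 7), (250, 493, 263, 29), (266, 496, 261, 42), (282, 502, 261, 45), (298, 509, 261, 48), (314, 511, 259, 59), (330, 519, 260, 59), (346, 527, 260, 60), (362, 495, 244, 115), (378, 495, 242, 121), (394, 497, 242, 125)]
```

View pics/w2c.png

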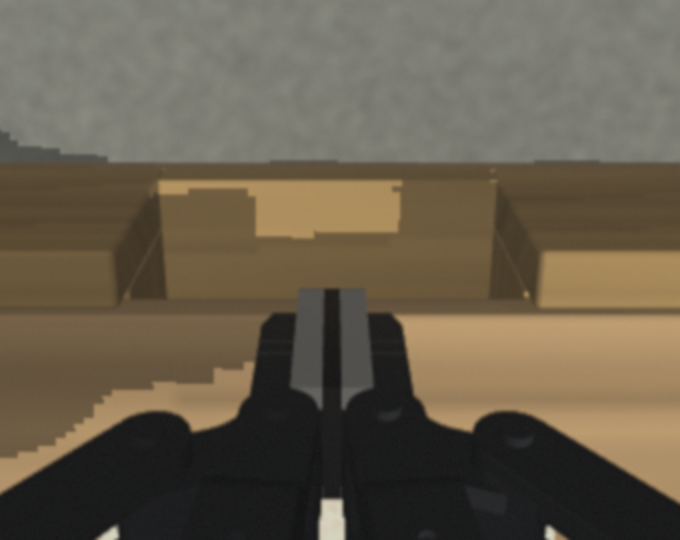

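The crop shows the closed fingertips ending near full-frame row 294, above the lid's edge. That puts the tips at about z 70, so they haven't entered the notch and the real tip sits behind the nominal TCP. I'll check with a gentle touch on the lid.

>>> servo_tool:
  steps:
    - {"dx": 0, "dy": 0, "dz": 0.1, "roll": 0}
    - {"dx": 0, "dy": 0, "dz": 0.2, "roll": 0}
    - {"dx": 0, "dy": 0, "dz": 0.3, "roll": 0}
    - {"dx": 0, "dy": 0, "dz": 0.4, "roll": 0}
    - {"dx": 0, "dy": 0, "dz": 0.5, "roll": 0}

```text
t: 4.2
position: [508.6, 216.5, 36.0]
tool_rot: [-0.021, 1.0, -0.0, -0.0]
wrist_force: [0.3, 0.2, -1.0]
gripper_width: 0.0
finger_force: 0.0
```

```bash
python3 - <<'E'
from h import *
p,d=save('scene','s1'); cv2.imwrite('pics/s1c.png',cv2.resize(p[200:400,280:480,::-1],None,fx=3,fy=3,interpolation=cv2.INTER_CUBIC))
c=env.calibration('scene');s=env.get_state();print(s['position'],s['wrist_force'])
for z in (0,30): 
    X=np.linalg.inv(c['pose'])@np.r_[s['position']+[0,0,z],1]; print(c['cx']-c['fx']*X[0]/X[2], c['cy']+c['fy']*X[1]/X[2])
E
```

```text
[508.52427699 216.43773708  35.80821998] [-0.01074841 -0.93622796  0.218521  ]
382.20595507205013 306.90095242533
383.01513547946684 299.97648358964545
```

View pics/s1c.png

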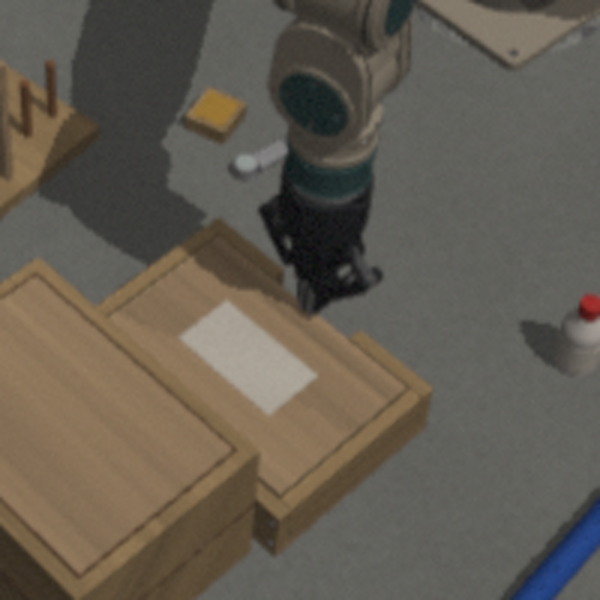

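The scene crop shows the fingertip at full-frame px (384,304), over the lid edge and not in the notch. I'll keep lowering until it touches.

>>> servo_tool:
  steps:
    - {"dx": 0, "dy": 0, "dz": 0.1, "roll": 0}
    - {"dx": 0, "dy": 0, "dz": 0.2, "roll": 0}
    - {"dx": 0, "dy": 0, "dz": 0.3, "roll": 0}
    - {"dx": 0, "dy": 0, "dz": 0.3, "roll": 0}

```text
t: 4.65
position: [508.8, 216.5, 34.8]
tool_rot: [-0.021, 1.0, -0.0, 0.0]
wrist_force: [-3.3, -1.7, 10.6]
gripper_width: 0.0
finger_force: 5.3
```

Contact came at TCP z≈35 on the lid top at z=60, so the shut tips sit about 25 mm behind the nominal TCP. I raise, back out, lower to TCP z≈17 (tips ≈42), then push in.

>>> servo_tool:
  steps:
    - {"dx": 0, "dy": 0, "dz": -0.8, "roll": 0}
    - {"dx": 1, "dy": 0, "dz": -0.8, "roll": 0}
    - {"dx": 2.6, "dy": 0, "dz": -0.8, "roll": 0}
    - {"dx": 2.6, "dy": 0, "dz": -0.8, "roll": 0}
    - {"dx": 2.6, "dy": 0, "dz": 0.6, "roll": 0}
    - {"dx": 2.6, "dy": 0, "dz": 1.6, "roll": 0}
    - {"dx": 2.6, "dy": 0, "dz": 1.6, "roll": 0}
    - {"dx": 2.6, "dy": 0, "dz": 1.6, "roll": 0}
    - {"dx": 2.1, "dy": 0, "dz": 1.6, "roll": 0}
    - {"dx": 1.6, "dy": 0, "dz": 1.6, "roll": 0}
    - {"dx": 1.3, "dy": 0, "dz": 1.6, "roll": 0}
    - {"dx": 1.3, "dy": 0, "dz": 1.6, "roll": 0}

```text
t: 5.85
position: [497.0, 216.1, 17.5]
tool_rot: [-0.021, 1.0, 0.0, 0.001]
wrist_force: [0.5, -0.9, -0.1]
gripper_width: -0.0
finger_force: 0.0
```

>>> servo_tool:
  steps:
    - {"dx": -0.1, "dy": 0, "dz": 0, "roll": 0}
    - {"dx": -0.2, "dy": 0, "dz": 0, "roll": 0}
    - {"dx": -0.3, "dy": 0, "dz": 0, "roll": 0}
    - {"dx": -0.4, "dy": 0, "dz": 0, "roll": 0}

```text
t: 6.25
position: [499.1, 216.1, 17.0]
tool_rot: [-0.021, 1.0, -0.0, -0.001]
wrist_force: [-2.3, 0.1, 1.6]
gripper_width: 0.5
finger_force: 1.2
```

>>> servo_tool:
  steps:
    - {"dx": -0.1, "dy": 0, "dz": 0, "roll": 0}
    - {"dx": -0.2, "dy": 0, "dz": 0, "roll": 0}
    - {"dx": -0.2, "dy": 0, "dz": 0, "roll": 0}

```text
t: 6.55
position: [501.5, 216.1, 16.9]
tool_rot: [-0.021, 1.0, -0.0, -0.0]
wrist_force: [-1.0, -0.5, 0.1]
gripper_width: 0.2
finger_force: 0.7
```

>>> servo_tool:
  steps:
    - {"dx": -0.1, "dy": 0, "dz": 0, "roll": 0}
    - {"dx": -0.2, "dy": 0, "dz": 0, "roll": 0}
    - {"dx": -0.2, "dy": 0, "dz": 0, "roll": 0}

```text
t: 6.85
position: [501.7, 216.1, 16.8]
tool_rot: [-0.021, 1.0, -0.0, -0.002]
wrist_force: [-4.7, -0.4, 4.3]
gripper_width: 0.1
finger_force: 3.2
```

>>> servo_tool:
  steps:
    - {"dx": -0.1, "dy": 0, "dz": 0, "roll": 0}
    - {"dx": -0.2, "dy": 0, "dz": -0.2, "roll": 0}
    - {"dx": -0.2, "dy": 0, "dz": -0.5, "roll": 0}
    - {"dx": -0.2, "dy": 0, "dz": -0.8, "roll": 0}
    - {"dx": -0.2, "dy": 0, "dz": -1.0, "roll": 0}

```text
t: 7.35
position: [501.6, 216.1, 25.4]
tool_rot: [-0.021, 1.0, -0.0, -0.004]
wrist_force: [-7.2, -0.1, -1.3]
gripper_width: -0.1
finger_force: 3.4
```

```bash
cat > lk.py <<'E'
import sys
from h import *
T=wpose(); p,d=save('wrist',sys.argv[1])
V,U=np.mgrid[0:480,0:640]; P=pts('wrist',d,np.c_[U.ravel(),V.ravel()],T).reshape(480,640,3)
for u in (180,230,400,450): print(u,[(v,*P[v,u].round(0).astype(int).tolist()) for v in range(230,480,15)])
print(w2b(env.get_state()['position']))
E
python3 lk.py w3
```

```text
180 [(230, 484, 145, 0), (245, 493, 144, -1), (260, 497, 147, 9), (275, 497, 153, 26), (290, 496, 159, 44), (305, 496, 163, 56), (320, 501, 163, 59), (335, 509, 163, 59), (350, 514, 163, 60), (365, 516, 165, 68), (380, 491, 179, 106), (395, 492, 181, 111), (410, 492, 183, 116), (425, 495, 183, 118), (440, 498, 183, 119), (455, 502, 183, 120), (470, 508, 183, 119)]
230 [(230, 483, 171, -2), (245, 491, 171, 0), (260, 496, 173, 9), (275, 502, 174, 14), (290, 511, 173, 14), (305, 520, 173, 13), (320, 528, 173, 14), (335, 543, 171, 5), (350, 419, 213, 193), (365, 489, 192, 102), (380, 491, 193, 105), (395, 494, 193, 107), (410, 500, 193, 107), (425, 506, 193, 106), (440, 511, 193, 107), (455, 487, 199, 133), (470, 486, 200, 137)]
400 [(230, 479, 260, -1), (245, 488, 261, -1), (260, 493, 260, 9), (275, 499, 259, 14), (290, 507, 260, 15), (305, 516, 261, 13), (320, 524, 262, 15), (335, 539, 265, 6), (350, 511, 251, 60), (365, 488, 240, 101), (380, 488, 239, 107), (395, 492, 239, 107), (410, 499, 240, 106), (425, 503, 240, 107), (440, 508, 241, 107), (455, 484, 233, 134), (470, 485, 232, 137)]
450 [(230, 479, 287, -2), (245, 487, 288, -1), (260, 491, 285, 9), (275, 492, 280, 26), (290, 492, 274, 42), (305, 492, 270, 56), (320, 497, 269, 59), (335, 503, 270, 60), (350, 510, 271, 60), (365, 512, 269, 68), (380, 488, 253, 106), (395, 489, 251, 111), (410, 489, 249, 116), (425, 492, 249, 118), (440, 508, 255, 107), (455, 500, 250, 120), (470, 504, 250, 120)]
[-87.07738832   0.08944767]
```

The lid has started up: its front top edge is at z≈68. I keep following the arc.

>>> servo_tool:
  steps:
    - {"dx": 0, "dy": 0, "dz": -0.4, "roll": 0}
    - {"dx": 0, "dy": 0, "dz": -0.8, "roll": 0}
    - {"dx": -0.05, "dy": 0, "dz": -1.2, "roll": 0}
    - {"dx": -0.1, "dy": 0, "dz": -1.6, "roll": 0}
    - {"dx": -0.2, "dy": 0, "dz": -2.0, "roll": 0}
    - {"dx": -0.3, "dy": 0, "dz": -2.3, "roll": 0}

```text
t: 8.0
position: [503.4, 216.1, 48.2]
tool_rot: [-0.021, 1.0, -0.0, -0.005]
wrist_force: [-9.4, -0.4, -0.1]
gripper_width: 0.2
finger_force: 4.8
```

```bash
python3 lk.py w4 | cut -c1-420
```

```text
180 [(230, 494, 136, -2), (245, 498, 141, 14), (260, 497, 148, 36), (275, 497, 155, 54), (290, 502, 156, 60), (305, 509, 156, 59), (320, 523, 151, 50), (335, 531, 151, 50), (350, 516, 163, 84), (365, 519, 165, 89), (380, 493, 180, 129), (395, 493, 182, 135), (410, 493, 183, 139), (425, 496, 184, 142), (440, 500, 184, 142), (455, 504, 183, 142), (470, 509, 183, 143)]
230 [(230, 492, 166, -1), (245, 496, 169, 14), (260, 502, 171, 23), (275, 510, 171, 23), (290, 517, 171, 28), (305, 524, 172, 31), (320, 532, 172, 33), (335, 544, 171, 28), (350, 515, 183, 83), (365, 491, 192, 125), (380, 493, 193, 129), (395, 497, 193, 130), (410, 503, 193, 129), (425, 507, 193, 130), (440, 512, 193, 130), (455, 488, 199, 156), (470, 487, 200, 161)]
400 [(230, 488, 266, -1), (245, 493, 263, 13), (260, 496, 261, 28), (275, 503, 261, 31), (290, 510, 261, 34), (305, 517, 261, 36), (320, 525, 262, 38), (335, 539, 265, 31), (350, 513, 251, 83), (365, 489, 240, 124), (380, 491, 239, 129), (395, 496, 240, 129), (410, 501, 240, 129), (425, 505, 241, 129), (440, 511, 241, 130), (455, 487, 233, 156), (470, 487, 232, 160)]
450 [(230, 487, 295, -1), (245, 491, 291, 14), (260, 492, 284, 36), (275, 492, 277, 55), (290, 497, 277, 59), (305, 504, 278, 59), (320, 517, 283, 50), (335, 526, 284, 50), (350, 512, 271, 83), (365, 514, 269, 89), (380, 491, 253, 128), (395, 490, 251, 135), (410, 490, 249, 140), (425, 493, 249, 142), (440, 509, 255, 131), (455, 502, 250, 142), (470, 505, 250, 143)]
[-8.52295577e+01  7.79825038e-02]
```

>>> servo_tool:
  steps:
    - {"dx": -0.05, "dy": 0, "dz": -0.6, "roll": 0}
    - {"dx": -0.15, "dy": 0, "dz": -1.2, "roll": 0}
    - {"dx": -0.35, "dy": 0, "dz": -1.8, "roll": 0}
    - {"dx": -0.55, "dy": 0, "dz": -2.4, "roll": 0}
    - {"dx": -0.8, "dy": 0, "dz": -2.9, "roll": 0}
    - {"dx": -1.1, "dy": 0, "dz": -3.5, "roll": 0}
    - {"dx": -1.4, "dy": 0, "dz": -4.1, "roll": 0}
    - {"dx": -1.75, "dy": 0, "dz": -4.7, "roll": 0}

```text
t: 8.85
position: [518.6, 216.7, 95.3]
tool_rot: [-0.022, 1.0, -0.0, -0.007]
wrist_force: [-15.1, 0.2, 6.4]
gripper_width: 0.2
finger_force: 7.7
```

```bash
python3 lk.py w5 | cut -c1-420
```

```text
180 [(230, 505, 142, 59), (245, 516, 138, 51), (260, 526, 137, 50), (275, 546, 129, 28), (290, 557, 128, 28), (305, 567, 128, 30), (320, 579, 127, 29), (335, 589, 127, 32), (350, 532, 163, 129), (365, 535, 165, 135), (380, 509, 180, 176), (395, 509, 182, 182), (410, 509, 184, 187), (425, 511, 184, 189), (440, 516, 184, 189), (455, 520, 184, 190), (470, 524, 184, 190)]
230 [(230, 503, 169, 59), (245, 516, 167, 49), (260, 525, 167, 50), (275, 534, 167, 51), (290, 555, 162, 29), (305, 566, 162, 30), (320, 577, 161, 30), (335, 588, 161, 31), (350, 531, 183, 130), (365, 507, 193, 171), (380, 509, 194, 175), (395, 512, 194, 177), (410, 518, 193, 176), (425, 523, 194, 177), (440, 528, 193, 177), (455, 504, 200, 204), (470, 502, 201, 208)]
400 [(230, 499, 263, 60), (245, 511, 266, 50), (260, 520, 267, 50), (275, 530, 269, 50), (290, 550, 275, 29), (305, 561, 276, 30), (320, 573, 278, 29), (335, 583, 278, 31), (350, 528, 252, 130), (365, 505, 240, 171), (380, 506, 240, 176), (395, 511, 240, 176), (410, 516, 241, 176), (425, 522, 241, 176), (440, 526, 242, 176), (455, 502, 233, 204), (470, 502, 233, 207)]
450 [(230, 498, 291, 60), (245, 510, 296, 50), (260, 519, 297, 50), (275, 528, 298, 52), (290, 549, 308, 30), (305, 560, 311, 28), (320, 571, 312, 30), (335, 582, 313, 31), (350, 526, 271, 131), (365, 530, 270, 136), (380, 506, 253, 176), (395, 506, 251, 182), (410, 506, 250, 187), (425, 509, 249, 189), (440, 526, 256, 176), (455, 517, 251, 189), (470, 522, 251, 190)]
[-6.92668244e+01  2.42961741e-02]
```

>>> servo_tool:
  steps:
    - {"dx": -0.2, "dy": 0, "dz": -0.6, "roll": 0}
    - {"dx": -0.6, "dy": 0, "dz": -1.3, "roll": 0}
    - {"dx": -1.2, "dy": 0, "dz": -2.0, "roll": 0}
    - {"dx": -1.8, "dy": 0, "dz": -2.6, "roll": 0}
    - {"dx": -2.5, "dy": 0, "dz": -3.2, "roll": 0}
    - {"dx": -3.2, "dy": 0, "dz": -3.7, "roll": 0}
    - {"dx": -4.0, "dy": 0, "dz": -4.2, "roll": 0}
    - {"dx": -4.8, "dy": 0, "dz": -4.6, "roll": 0}

```text
t: 9.7
position: [575.6, 219.4, 143.9]
tool_rot: [-0.021, 1.0, 0.0, 0.001]
wrist_force: [-1.8, 0.1, 1.5]
gripper_width: -0.0
finger_force: 0.8
```

```bash
python3 lk.py w6 | cut -c1-420
```

```text
180 [(230, 589, 117, 30), (245, 601, 116, 29), (260, 614, 115, 29), (275, 627, 114, 29), (290, 649, 107, 13), (305, 649, 115, 38), (320, 655, 119, 50), (335, 648, 130, 80), (350, 608, 156, 151), (365, 588, 169, 188), (380, 564, 183, 225), (395, 564, 185, 230), (410, 564, 187, 236), (425, 566, 187, 238), (440, 571, 187, 238), (455, 576, 186, 237), (470, 580, 186, 238)]
230 [(230, 587, 155, 30), (245, 600, 155, 29), (260, 612, 154, 29), (275, 626, 154, 29), (290, 638, 154, 30), (305, 647, 155, 38), (320, 654, 157, 50), (335, 646, 164, 82), (350, 607, 180, 152), (365, 563, 195, 220), (380, 565, 196, 223), (395, 569, 196, 225), (410, 573, 196, 226), (425, 579, 196, 224), (440, 584, 196, 225), (455, 559, 202, 252), (470, 558, 203, 256)]
400 [(230, 581, 285, 31), (245, 594, 287, 29), (260, 607, 288, 28), (275, 620, 289, 29), (290, 633, 291, 29), (305, 641, 290, 39), (320, 648, 288, 49), (335, 641, 281, 81), (350, 604, 262, 152), (365, 561, 243, 220), (380, 563, 243, 224), (395, 566, 243, 225), (410, 572, 243, 225), (425, 576, 244, 226), (440, 581, 244, 226), (455, 556, 236, 253), (470, 557, 235, 256)]
450 [(230, 580, 323, 31), (245, 593, 325, 29), (260, 605, 327, 29), (275, 618, 329, 29), (290, 631, 331, 29), (305, 640, 329, 38), (320, 646, 327, 50), (335, 640, 315, 81), (350, 602, 286, 152), (365, 585, 272, 186), (380, 562, 256, 224), (395, 561, 254, 230), (410, 562, 252, 235), (425, 564, 252, 237), (440, 581, 258, 226), (455, 574, 254, 237), (470, 577, 254, 238)]
[-10.77958696   0.33998593]
```

Lid is at about 61°. Now I push it past upright until it leans on the stack.

>>> servo_tool:
  steps:
    - {"dx": -0.8, "dy": 0, "dz": -0.3, "roll": 0}
    - {"dx": -1.6, "dy": 0, "dz": -0.5, "roll": 0}
    - {"dx": -2.4, "dy": 0, "dz": -0.7, "roll": 0}
    - {"dx": -3.2, "dy": 0, "dz": -0.8, "roll": 0}
    - {"dx": -4.0, "dy": 0, "dz": -0.8, "roll": 0}
    - {"dx": -4.8, "dy": 0, "dz": -0.8, "roll": 0}
    - {"dx": -5.6, "dy": 0, "dz": -0.8, "roll": 0}
    - {"dx": -6.3, "dy": 0, "dz": -0.8, "roll": 0}
    - {"dx": -7.0, "dy": 0, "dz": -0.8, "roll": 0}

```text
t: 10.65
position: [644.7, 222.2, 151.0]
tool_rot: [-0.021, 1.0, -0.0, -0.0]
wrist_force: [-0.4, -0.7, 0.5]
gripper_width: -0.2
finger_force: 0.0
```

>>> servo_tool:
  steps:
    - {"dx": -0.4, "dy": 0, "dz": 0, "roll": 0}
    - {"dx": -0.8, "dy": 0, "dz": 0, "roll": 0}
    - {"dx": -1.2, "dy": 0, "dz": 0, "roll": 0}
    - {"dx": -1.6, "dy": 0, "dz": 0, "roll": 0}
    - {"dx": -2.0, "dy": 0, "dz": 0, "roll": 0}
    - {"dx": -2.4, "dy": 0, "dz": 0, "roll": 0}

```text
t: 11.25
position: [668.3, 223.3, 151.2]
tool_rot: [-0.021, 1.0, 0.0, 0.0]
wrist_force: [-0.5, 0.0, 0.6]
gripper_width: 0.1
finger_force: 0.0
```

```bash
python3 lk.py w7 | cut -c1-420
```

```text
180 [(230, 666, 137, 81), (245, 670, 142, 97), (260, 673, 147, 114), (275, 676, 151, 127), (290, 678, 155, 140), (305, 680, 159, 152), (320, 682, 162, 162), (335, 684, 165, 171), (350, 685, 168, 180), (365, 687, 170, 188), (380, 657, 187, 232), (395, 657, 189, 237), (410, 657, 190, 242), (425, 660, 191, 245), (440, 664, 191, 245), (455, 669, 190, 245), (470, 673, 190, 246)]
230 [(230, 665, 168, 80), (245, 669, 172, 96), (260, 672, 175, 114), (275, 675, 178, 128), (290, 677, 181, 140), (305, 680, 183, 151), (320, 681, 185, 162), (335, 683, 187, 171), (350, 684, 189, 180), (365, 656, 199, 227), (380, 657, 200, 231), (395, 661, 200, 232), (410, 667, 200, 232), (425, 672, 200, 232), (440, 676, 200, 234), (455, 651, 206, 260), (470, 652, 207, 263)]
400 [(230, 661, 278, 80), (245, 665, 275, 98), (260, 668, 272, 113), (275, 671, 270, 127), (290, 674, 267, 140), (305, 676, 265, 152), (320, 678, 263, 162), (335, 680, 262, 171), (350, 682, 260, 180), (365, 653, 247, 227), (380, 655, 246, 232), (395, 659, 246, 233), (410, 665, 247, 232), (425, 669, 248, 233), (440, 675, 248, 233), (455, 649, 240, 261), (470, 651, 239, 263)]
450 [(230, 659, 311, 80), (245, 663, 305, 98), (260, 667, 301, 114), (275, 669, 296, 128), (290, 672, 292, 141), (305, 675, 289, 152), (320, 678, 287, 161), (335, 680, 284, 170), (350, 680, 281, 181), (365, 683, 279, 187), (380, 655, 260, 231), (395, 655, 258, 237), (410, 655, 256, 242), (425, 658, 256, 244), (440, 675, 263, 232), (455, 666, 257, 245), (470, 670, 257, 246)]
[80.62706193  0.10906952]
```

Lid leans about 11° past upright on the stack, and the finger force is zero. I raise the tool, roll 90° and open.

>>> servo_tool:
  steps:
    - {"dx": 1, "dy": 0, "dz": -2, "roll": 0}
    - {"dx": 1, "dy": 0, "dz": -7, "roll": 0}
    - {"dx": 1, "dy": 0, "dz": -10, "roll": 0.15}
    - {"dx": 0, "dy": 0, "dz": -10, "roll": 0.3}
    - {"dx": -1, "dy": 0, "dz": -10, "roll": 0.45}
    - {"dx": -2, "dy": 0, "dz": -10, "roll": 0.6}
    - {"dx": -2.2, "dy": 0, "dz": -10, "roll": 0.75}
    - {"dx": -2.2, "dy": 0, "dz": -10, "roll": 0.9}
    - {"dx": -2.2, "dy": 0, "dz": -10, "roll": 1.05}
    - {"dx": -2.2, "dy": 0, "dz": -10, "roll": 1.2}
    - {"dx": -2.2, "dy": 0, "dz": -10, "roll": 1.35}
    - {"dx": -2.2, "dy": 0, "dz": -10, "roll": 1.5}

```text
t: 12.5
position: [689.4, 224.3, 253.2]
tool_rot: [0.668, 0.744, 0.0, 0.0]
wrist_force: [-0.0, -0.6, 0.5]
gripper_width: -0.1
finger_force: 0.0
```

>>> servo_tool:
  steps:
    - {"dx": 0, "dy": 0, "dz": 0, "roll": 0.07}
    - {"dx": 0, "dy": 0, "dz": 0, "roll": 0.07}
    - {"dx": 0, "dy": 0, "dz": 0, "roll": 0.07}
  hand: 5

```text
t: 12.8
position: [689.7, 224.3, 252.5]
tool_rot: [0.691, 0.723, 0.0, 0.0]
wrist_force: [-0.0, 0.1, -0.2]
gripper_width: 43.2
finger_force: 0.0
```

```bash
python3 - <<'E'
from h import *
T=wpose(); p,d=save('wrist','w8')
V,U=np.mgrid[0:480,0:640]; P=pts('wrist',d,np.c_[U.ravel(),V.ravel()],T).reshape(-1,3)
B=np.array([w2b(q) for q in P]); 
for y in (20,40,60,80,100):
    m=(abs(B[:,1]-y)<5)&(B[:,0]>70)&(B[:,0]<130)&(P[:,2]>185)&(P[:,2]<212)
    print(y,m.sum(),B[m,0].min().round(1) if m.any() else '',np.percentile(B[m,0],[5,50,95]).round(1) if m.any() else '',np.percentile(P[m,2],[50,95]).round(1) if m.any() else '')
gob(0,0,0,90)
E
```

```text
20 366 104.4 [105.  110.6 116.5] [201.4 203.1]
40 395 104.3 [105.4 110.9 116.6] [201.3 203.1]
60 431 104.2 [105.3 111.  116.8] [201.4 203.2]
80 484 104.6 [105.2 110.8 116.8] [201.2 203.3]
100 521 104.5 [105.  110.9 116.7] [201.4 203.3]
box [101.3   0.2]
dx -0.01 dy -10.15 dz 25.21 roll 0.002 pos [689.8 224.3 252.2] yaw 92.55 t 12.85 F [-0.2  0.4  0.3] w 49.4 q [0.23 0.44 0.3  1.43 0.   1.75]
```

View pics/w8.png

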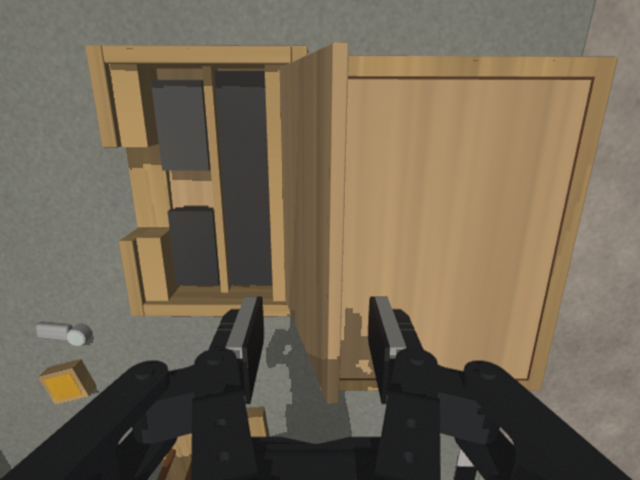

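The wrist view shows the lid's top edge at px column ≈338, midway between the open fingers. The cores lie undisturbed. I descend around the edge.

>>> servo_tool:
  steps:
    - {"dx": 0, "dy": 0.55, "dz": 3, "roll": 0}
    - {"dx": 0, "dy": 0.55, "dz": 6, "roll": 0}
    - {"dx": 0, "dy": 0.55, "dz": 8, "roll": 0}
    - {"dx": 0, "dy": 0.55, "dz": 9.4, "roll": 0}
    - {"dx": 0, "dy": 0.55, "dz": 9.8, "roll": 0}
    - {"dx": 0, "dy": 0.55, "dz": 9.8, "roll": 0}

```text
t: 13.45
position: [695.4, 224.4, 153.0]
tool_rot: [0.692, 0.722, -0.0, -0.0]
wrist_force: [0.2, 0.0, -0.3]
gripper_width: 50.0
finger_force: 0.0
```

>>> servo_tool:
  steps:
    - {"dx": 0, "dy": 0, "dz": 0, "roll": 0}
    - {"dx": 0, "dy": 0, "dz": 0, "roll": 0}
    - {"dx": 0, "dy": 0, "dz": 0, "roll": 0}
    - {"dx": 0, "dy": 0, "dz": 0, "roll": 0}
    - {"dx": 0, "dy": 0, "dz": 0, "roll": 0}
  hand: 0
  grip_force: 30

```text
t: 13.95
position: [695.3, 224.6, 155.1]
tool_rot: [0.692, 0.722, 0.0, -0.0]
wrist_force: [-2.8, 0.1, 5.6]
gripper_width: 12.8
finger_force: 28.4
```

>>> servo_tool:
  steps:
    - {"dx": 0, "dy": -0.5, "dz": 0, "roll": 0}
    - {"dx": 0, "dy": -1.0, "dz": 0, "roll": 0}
    - {"dx": 0, "dy": -1.5, "dz": -0.2, "roll": 0}
    - {"dx": 0, "dy": -2.0, "dz": -0.4, "roll": 0}
    - {"dx": 0, "dy": -2.4, "dz": -0.8, "roll": 0}
    - {"dx": 0, "dy": -2.6, "dz": -1.3, "roll": 0}
    - {"dx": 0, "dy": -2.8, "dz": -2, "roll": 0}
    - {"dx": 0, "dy": -2.8, "dz": -2, "roll": 0}
  grip_force: 50

```text
t: 14.75
position: [669.4, 223.4, 174.8]
tool_rot: [0.692, 0.722, 0.002, 0.001]
wrist_force: [0.6, -0.4, -3.1]
gripper_width: 7.9
finger_force: 48.8
```

```bash
cat > lidchk.py <<'E'
from h import *
import sys
T=wpose(); s=env.get_state(); p,d=save('wrist',sys.argv[1])
V,U=np.mgrid[0:480,0:640]; P=pts('wrist',d,np.c_[U.ravel(),V.ravel()],T).reshape(-1,3)
r=R.from_quat(s['tool_rot']); L=r.inv().apply(P-s['position'])  # tool frame
for a in (50,70,90,105):
    for zz in (20,60,100):
        m=(abs(L[:,0]-a)<5)&(abs(L[:,2]-zz)<6)&(abs(L[:,1])<40)
        if m.any(): print('x',a,'z',zz,m.sum(),np.percentile(L[m,1],[5,50,95]).round(1))
m=(abs(L[:,1])<9)&(L[:,0]>40)&(L[:,0]<160)&(L[:,2]>-50)&(L[:,2]<150)
print('z top',np.percentile(L[m,2],[2,10,50]).round(1),'xmax',np.percentile(L[m,0],98).round(1))
print(s['position'],s['gripper_width'],s['finger_force'],s['wrist_force'],s['ft_torque'])
E
python3 lidchk.py w9
```

```text
x 50 z 20 682 [24.4 31.8 39.1]
x 50 z 60 39 [23.4 23.6 23.7]
x 50 z 100 30 [23.  23.3 23.5]
x 70 z 20 739 [24.3 31.8 39.2]
x 70 z 60 40 [23.5 23.6 23.7]
x 70 z 100 27 [23.2 23.3 23.5]
x 90 z 20 825 [24.3 31.8 39.2]
x 90 z 60 50 [23.5 23.6 23.7]
x 90 z 100 23 [23.1 23.4 23.6]
x 105 z 20 886 [24.3 31.7 39.1]
x 105 z 60 54 [23.5 23.6 23.7]
x 105 z 100 30 [23.3 23.4 23.6]
z top [-47.9 -47.4 -46.5] xmax 109.3
[669.35783141 223.4377348  174.7517802 ] 7.916069881909283 48.84740710258484 [ 0.59263772 -0.39375466 -3.10268247] [ 0.07072406 -0.12248988 -0.01448778]
```

View pics/w9.png

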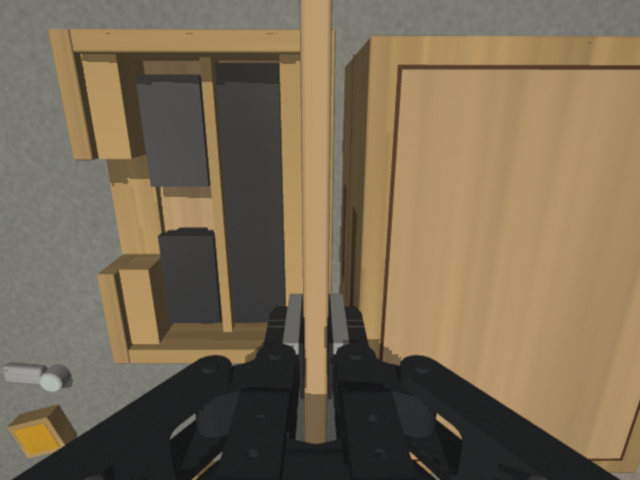

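Lid is held upright (width 7.9, weight ≈3 N). I carry it over to the rack: first up, then across.

```bash
python3 -c "
from h import *
go(543.5,-226.9,320,98.5)"
```

```text
dx -44.44 dy -14.44 dz -14.63 roll -0.105 pos [669.3 223.4 174.4] yaw 92.46 t 14.8 F [ 1.2  0.1 -3.5] w 7.7 q [ 0.23  0.43  0.12  1.26 -0.    1.76]
```

>>> servo_tool:
  steps:
    - {"dx": 0, "dy": 0, "dz": -3, "roll": 0}
    - {"dx": 0, "dy": -1, "dz": -6, "roll": 0}
    - {"dx": 0, "dy": -3, "dz": -9, "roll": 0}
    - {"dx": 0, "dy": -5, "dz": -12, "roll": 0}
    - {"dx": 0, "dy": -7, "dz": -14.5, "roll": 0}
    - {"dx": 0, "dy": -7, "dz": -14.5, "roll": 0}

```text
t: 15.4
position: [598.5, 220.9, 324.3]
tool_rot: [0.691, 0.722, 0.004, 0.002]
wrist_force: [0.3, -0.6, -2.3]
gripper_width: 8.0
finger_force: 49.4
```

```bash
python3 -c "
from h import *
go(543.5,-226.9,320,98.5)"
```

```text
dx -44.50 dy -7.46 dz 0.27 roll -0.105 pos [598.5 220.9 324.3] yaw 92.5 t 15.4 F [ 0.3 -0.6 -2.3] w 8.0 q [0.25 0.26 0.2  1.5  0.   1.78]
```

>>> servo_tool:
  steps:
    - {"dx": -2, "dy": -0.4, "dz": 0, "roll": 0}
    - {"dx": -6, "dy": -1, "dz": 0, "roll": -0.01}
    - {"dx": -10, "dy": -1.7, "dz": 0, "roll": -0.02}
    - {"dx": -14, "dy": -2.4, "dz": 0, "roll": -0.03}
    - {"dx": -18, "dy": -3, "dz": 0, "roll": -0.04}
    - {"dx": -22, "dy": -3.7, "dz": 0, "roll": -0.05}
    - {"dx": -26, "dy": -4.4, "dz": 0, "roll": -0.06}
    - {"dx": -30, "dy": -5, "dz": 0, "roll": -0.07}
    - {"dx": -34, "dy": -5.7, "dz": 0, "roll": -0.08}
    - {"dx": -38, "dy": -6.4, "dz": 0, "roll": -0.09}
    - {"dx": -42, "dy": -7, "dz": 0, "roll": -0.1}
    - {"dx": -44, "dy": -7.4, "dz": 0, "roll": -0.105}

```text
t: 16.6
position: [541.8, -226.9, 316.0]
tool_rot: [0.654, 0.756, -0.001, -0.0]
wrist_force: [0.3, 0.7, -2.8]
gripper_width: 7.7
finger_force: 49.4
```

>>> servo_tool:
  steps:
    - {"dx": -0.5, "dy": 0, "dz": 0, "roll": 0}
    - {"dx": -0.5, "dy": 0, "dz": 0, "roll": 0}
    - {"dx": -0.5, "dy": 0, "dz": 0, "roll": 0}

```text
t: 16.9
position: [543.2, -227.1, 317.2]
tool_rot: [0.653, 0.758, 0.0, -0.001]
wrist_force: [0.2, -0.2, -3.0]
gripper_width: 8.0
finger_force: 49.3
```

```bash
python3 lidchk.py w10; python3 - <<'E'
from h import *
go(543.5,-226.9,320,98.5)
T=wpose(); d=np.load('w10.npy')
V,U=np.mgrid[0:480,0:640]; P=pts('wrist',d,np.c_[U.ravel(),V.ravel()],T).reshape(-1,3)
m=(P[:,2]>70)&(P[:,2]<100)&(P[:,0]>480)&(P[:,0]<640)&(P[:,1]<-80)
n,l,st,c=cv2.connectedComponentsWithStats(m.reshape(480,640).astype(np.uint8))
O=np.array([543.5,-226.9])
for i in range(1,n):
    if st[i,4]>15:
        q=P[l.ravel()==i]; b=np.array([w2b(x,O,8.5) for x in q]); print(c[i].round(),st[i,4],q.mean(0).round(1),'rack',b.mean(0).round(1),b.min(0).round(1),b.max(0).round(1),q[:,2].max().round(1))
E
```

```text
z top [-47.9 -47.4 -46.5] xmax 109.3
[ 543.24359419 -227.07803722  317.22985468] 8.008747540205256 49.34615671634674 [ 0.18371381 -0.20408946 -2.95331983] [0.0478982  0.00285118 0.04601566]
dx -0.02 dy 0.01 dz -0.25 roll 0.001 pos [ 543.3 -226.7  317.5] yaw 98.53 t 16.95 F [ 0.   0.3 -3.8] w 7.9 q [-0.51  0.18  0.08  1.47  0.    0.92]
[381. 173.] 1043 [ 608.2 -205.    85.5] rack [67.3 12.1] [  66.4 -111.7] [ 68.3 114.7] 100.0
[297. 100.] 74 [ 512.6 -144.    92.1] rack [-18.3  86.6] [-22.1  81.9] [-15.2  91. ] 94.3
[335. 100.] 85 [ 548.8 -138.8   91.7] rack [18.2 86.4] [14.3 81.9] [23.1 91. ] 94.6
[371. 100.] 112 [ 583.4 -133.6   89.6] rack [53.2 86.3] [49.1 81.8] [58.6 91.3] 94.9
[299. 260.] 98 [ 537.  -309.9   86.6] rack [-18.7 -81.1] [-23.2 -87.3] [-15.2 -77.8] 94.0
[332. 260.] 107 [ 573.4 -304.6   86.6] rack [ 18.1 -81.3] [ 14.4 -87.3] [ 22.6 -78.1] 93.8
[364. 260.] 119 [ 608.  -299.5   86.2] rack [ 53.1 -81.4] [ 48.7 -87.2] [ 58.5 -78.1] 93.7
```

View pics/w10.png

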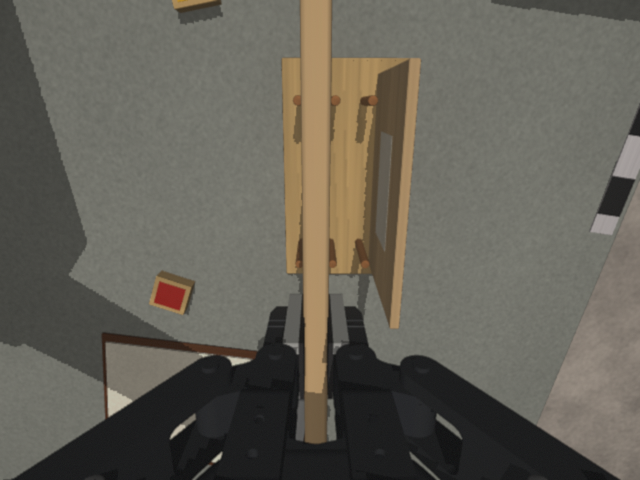

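The wrist view shows the front dowels straddling the held lid: rack-frame offsets are −18.4 and +18.2 mm, so it is centred. I lower it.

>>> servo_tool:
  steps:
    - {"dx": 0, "dy": 0, "dz": 3, "roll": 0}
    - {"dx": 0, "dy": 0, "dz": 6, "roll": 0}
    - {"dx": 0, "dy": 0, "dz": 9, "roll": 0}
    - {"dx": 0, "dy": 0, "dz": 11.5, "roll": 0}
    - {"dx": 0, "dy": 0, "dz": 13.5, "roll": 0}
    - {"dx": 0, "dy": 0, "dz": 15, "roll": 0}
    - {"dx": 0, "dy": 0, "dz": 16.5, "roll": 0}
    - {"dx": 0, "dy": 0, "dz": 17.5, "roll": 0}
    - {"dx": 0, "dy": 0, "dz": 17.8, "roll": 0}
    - {"dx": 0, "dy": 0, "dz": 17.8, "roll": 0}

```text
t: 17.95
position: [543.4, -226.9, 140.0]
tool_rot: [0.653, 0.758, -0.0, -0.0]
wrist_force: [0.6, 0.0, -2.7]
gripper_width: 7.9
finger_force: 49.3
```

>>> servo_tool:
  steps:
    - {"dx": 0, "dy": 0, "dz": 0.2, "roll": 0}
    - {"dx": 0, "dy": 0, "dz": 0.4, "roll": 0}
    - {"dx": 0, "dy": 0, "dz": 0.6, "roll": 0}
    - {"dx": 0, "dy": 0, "dz": 0.7, "roll": 0}

```text
t: 18.35
position: [543.4, -227.6, 133.2]
tool_rot: [0.653, 0.757, 0.0, 0.0]
wrist_force: [-0.0, 0.6, -3.2]
gripper_width: 7.9
finger_force: 49.3
```

>>> servo_tool:
  steps:
    - {"dx": 0, "dy": 0, "dz": 0.1, "roll": 0}
    - {"dx": 0, "dy": 0, "dz": 0.2, "roll": 0}
    - {"dx": 0, "dy": 0, "dz": 0.3, "roll": 0}
    - {"dx": 0, "dy": 0, "dz": 0.3, "roll": 0}

```text
t: 18.75
position: [543.2, -227.5, 129.9]
tool_rot: [0.653, 0.757, -0.0, -0.0]
wrist_force: [0.4, 0.0, -3.1]
gripper_width: 7.9
finger_force: 49.3
```

>>> servo_tool:
  steps:
    - {"dx": 0, "dy": 0, "dz": 0.1, "roll": 0}
    - {"dx": 0, "dy": 0, "dz": 0.2, "roll": 0}
    - {"dx": 0, "dy": 0, "dz": 0.2, "roll": 0}

```text
t: 19.05
position: [543.6, -227.6, 128.7]
tool_rot: [0.653, 0.757, 0.0, 0.0]
wrist_force: [0.0, 2.3, 0.6]
gripper_width: 7.8
finger_force: 49.9
```

>>> servo_tool:
  steps:
    - {"dx": 0, "dy": 0, "dz": 0.1, "roll": 0}
    - {"dx": 0, "dy": 0, "dz": 0.1, "roll": 0}

```text
t: 19.25
position: [543.9, -227.5, 128.6]
tool_rot: [0.653, 0.758, 0.0, 0.001]
wrist_force: [-0.2, 1.8, 5.9]
gripper_width: 7.7
finger_force: 50.7
```

It is standing on the base (Fz +5.9). I release, then retreat upward.

>>> servo_tool:
  steps:
    - {"dx": 0, "dy": 0, "dz": 0, "roll": 0}
    - {"dx": 0, "dy": 0, "dz": 0, "roll": 0}
    - {"dx": 0, "dy": 0, "dz": 0, "roll": 0}
    - {"dx": 0, "dy": 0, "dz": 0, "roll": 0}
  hand: 4

```text
t: 19.65
position: [543.4, -227.6, 127.0]
tool_rot: [0.653, 0.757, -0.0, -0.0]
wrist_force: [0.1, 0.1, -0.9]
gripper_width: 39.9
finger_force: 0.0
```

>>> servo_tool:
  steps:
    - {"dx": 0, "dy": 0, "dz": -1, "roll": 0}
    - {"dx": 0, "dy": 0, "dz": -3, "roll": 0}
    - {"dx": 0, "dy": 0, "dz": -6, "roll": 0}
    - {"dx": 0, "dy": 0, "dz": -10, "roll": 0}
    - {"dx": 0, "dy": 0, "dz": -14, "roll": 0}
    - {"dx": 0, "dy": 0, "dz": -16, "roll": 0}
    - {"dx": 0, "dy": 0, "dz": -16, "roll": 0}
    - {"dx": 0, "dy": 0, "dz": -16, "roll": 0}
    - {"dx": 0, "dy": 0, "dz": -16, "roll": 0}

```text
t: 20.55
position: [542.4, -227.0, 285.4]
tool_rot: [0.653, 0.757, -0.0, -0.001]
wrist_force: [0.4, -0.2, -0.7]
gripper_width: 40.4
finger_force: 0.0
```

```bash
python3 - <<'E'
from h import *
s=env.get_state(); print(s['t'],s['position'],s['wrist_force'])
T=wpose(); p,d=save('wrist','w11'); p2,d2=save('scene','s2'); 
V,U=np.mgrid[0:480,0:640]; P=pts('wrist',d,np.c_[U.ravel(),V.ravel()],T).reshape(-1,3)
O=np.array([543.5,-226.9]); B=np.array([w2b(x,O,8.5) for x in P])
for z in (60,120,150,172):
    m=(abs(P[:,2]-z)<6)&(abs(B[:,0])<25)&(abs(B[:,1])<130)
    if m.any(): print(z,m.sum(),np.percentile(B[m],[2,98],axis=0).round(1).tolist(),P[m,2].max().round(1))
cv2.imwrite('pics/fin.png',np.hstack([cv2.resize(p[:,:,::-1],(400,300)),cv2.resize(p2[100:400,150:550,::-1],(400,300))]))
E
```

```text
20.55 [ 542.44891074 -227.03761697  285.44221783] [ 0.42056422 -0.15056671 -0.74334912]
60 80 [[-22.6, -82.6], [21.7, 87.2]] 65.9
172 3563 [[-6.8, -107.8], [1.8, 109.2]] 177.7
```

View pics/fin.png

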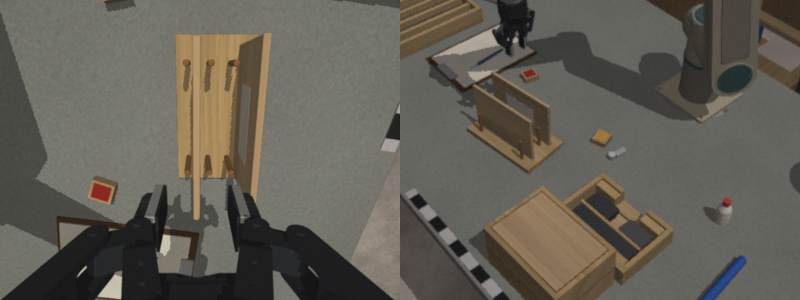

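The final view shows the lid upright in the front slot (left px ≈197) with its top at z≈176. The box is open, the cores are in place and the bystanders are where they were.

```bash
python3 -c "
from bench import env
print(env.finish_job())"
```

```text
the job is handed in; nothing more can be done
None
```

The lid is off the core box and standing on its long edge on the base of the rack's front slot. The core and the other loose things look undisturbed in the last images, and I handed the job in at about 20.7 s.

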